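# Cover the dish and hold the reader's shutter open

## Robot

A 7-joint arm with a two-finger parallel gripper is mounted at the origin on the work surface. World frame = base frame: x ahead of the robot, y to its left, z up, the work surface at z = 0. Lengths are in m, angles in rad, forces in N, time in s.
With the tool pointing down it reaches from about 0.425 to 0.875 m from the base axis. Payload 4.7 kg.
Tool frame: the origin (TCP) lies midway between the tips of the shut fingers; the grasp point (between the pads) lies 19 mm behind it (ctrl.grip_depth is the distance from the TCP to the grasp point, in m); z points along the fingers, y is the direction in which the jaws open and shut (so a half turn about z gives the same grasp; the last joint's range is limited). The gripper opens to 87 mm and grips with 3 to 60 N. Pads are 19 mm wide; open, the fingers measure 117 mm over their backs; the gripper's body (75 mm by 190 mm) begins 51 mm behind the grasp point.
Start: joints at [-1.244, 0.321, -0.07, 1.45, 0.023, 1.371, -0.057], TCP at [0.2, 0.618, 0.189] pointing down, gripper open.
Joint ranges: [-2.86, 2.86], [-0.3, 2.09], [-1.38, 1.24], [0.06, 2.45], [-1.56, 4.7], [0.09, 2.05], [-2.69, 2.69]. Speed limits (rad/s): [2.57, 2.57, 3.14, 3.14, 3.14, 3.14, 3.14].

## Interface

Orientations are given as a rotation vector (axis times angle).
In Python, from bench import ctrl gives the robot as it stands. The module is installed in compiled form; this text tells all that it offers.
- The arm moves only by the shell command python3 -m inch 'ROWS' [FORCE]. ROWS is JSON, a list of rows, each a list of 5 numbers: the opening, from -1 (shut) to 1 (fully open), so that 0 is half open, then the shift along the tool's x, y, z in mm, then the turn about the tool's z in rad. In form: [[fingers, tx, ty, tz, twist], ...]. A call has 1 to 5 rows; each row shifts and turns the pose as measured when the row begins, along the tool's axes as they then stand; what a row does not reach is not made up. A row lasts 1/8 s, in which the tool goes at most 62.5 mm and 10.7 degrees, less where a joint would pass 70% of its speed; a pose out of reach is approached as far as the arm can. A call is refused whole if a number of a shift passes 62.5 or a number of a turn 0.188, either way. A call with a gripper value outside its range is refused whole. The fingers move at their own pace and stop on an object; FORCE is the grip in N (left out, the last holds). Time passes only in rows, so rows that do not move let the fingers close. It gives the time, the measured TCP pose, the force and the opening at its end, in the units of the state.
- ctrl.get_state(): the state, without advancing time (a new reading comes with each control period).
- ctrl.get_image(name): name is "scene" or "side" or "wrist"; returns a dict with "color" (384x512x3 uint8, red, green, blue), "range_z" (384x512 float32, m along the optical axis (not along the pixel's ray), 0 where there is no reading), "K" (3x3 intrinsics, pixels), "distortion" ([k1, k2, p1, p2, k3] as OpenCV has them; the pictures are not rectified), "R" (3x3) and "t" (3): a world point X has camera coordinates R X + t. Camera axes: x right, y down, z forward; pixel columns grow to the right and rows downward; lengths in m; the calibration is good to about 2 mm. A picture is of the moment at which its call begins.
- ctrl.close_job(): hands the job in, once; it reports no verdict.
The state is a dict: "time": time; "joint_positions": joint angles; "qd": joint speeds; "joint_torque": joint torques, N m; "position": TCP position; "tool_rot": TCP orientation; "ft_force": force on the tool from outside, world axes, zero at the start; "torque": the same for the moment, N m; "grip_width": opening from 0.0 (shut) to 1.0 (fully open).
Only numpy, scipy, OpenCV 4.12 (cv2) and the standard library are available. Lean on these libraries where they do the work, as an engineer would, in place of code of your own. Each camera call takes 0.05 s, during which the arm holds its last target. There are 200 camera calls.

## Task

Take a light reading of the culture dish: first slide the flat lid fully home over the sample well of the dish reader, leaving the shutter shut until then, because room light ruins the detector. Then pull the spring-return shutter slide out by its upright knob until its pointers stand level with the line engraved across the guide, without drawing it clearly past the line, and keep it there: the program finishes while still holding the slide at the line by its knob. Leave the carton, the dish stack and the bottle standing where they are.

Things in the scene. Friction and masses are not known exactly. Their poses are not given: they have to be found in the camera images.
- reader: Dish reader, fixed to the bench: white housing 220 deep (x) x 260 mm wide (y), deck 100 mm high, rear hump (x 64 to 110 mm) 130 mm high. Origin: centre of its underside; x points from its front face to its rear, y to its left, z up. Square 64 mm sample well with a dish in it, centred at x -10, y -55 mm. The lid slides along y between two low rails (tops 112 mm high, at x -60 and 40 mm).
- lid (a joint): Sliding lid, in m: 0 = fully home against its stop, well covered; grows as the lid moves to the reader's +y (left); end stop at 0.090. From 0.074 on the well is wholly uncovered. About 1.5 N of friction, no spring: it stays where it is left. Starts partly to fully open.
- lid_grip (a point): Top centre of the lid's upright grip bar, 131 mm above the bench. The lid is a grey plate 84 x 84 x 5 mm, its top 107 mm above the bench; on its middle stands the bar, 24 mm high, 12 mm thick along the reader's y (the sliding direction), 46 mm long along the reader's x. Axes as the reader's.
- knob_top (a point): Top centre of the shutter's knob, 104 mm above the bench; axes as the reader's. Upright black cylinder, 20 mm in diameter, 23 mm high on a 7 mm neck, on the steel slide at the reader's right (-y) side; its axis is 35 mm out from the side face when shut. Two pointer ears in line with the axis reach out over the guide's rails at 75 mm height.
- mark (a point): Middle of the engraved line: dark, 2.5 mm wide, across both rail tops of the guide, 75 mm out from the reader's right side face, 72 mm above the bench, under the path of the knob's axis. The slide is at the line when the knob's axis stands above this point. Axes as the reader's. The guide: aluminium channel, 60 mm wide, reaching 108 mm out of the side face (y -130 mm), centred on x -10 mm.
- carton: Bystander: closed cardboard carton with a green band, 115 x 125 x 85 mm high, to the left of the reader. Origin: centre of its underside.
- dishes: Bystander: stack of three clear Petri dishes, 90 mm in diameter, 48 mm high, to the right of the reader, beyond the guide. Origin: centre of its underside.
- bottle: Bystander: amber bottle with black cap, 60 mm in diameter, 125 mm high, to the right of the reader, on the robot's side of the guide. Origin: centre of its underside.
- shutter: The spring-return shutter slide: flat steel blade 36 mm wide in the guide, with its knob. Origin on the knob's axis, 64 mm above the bench; axes as the reader's. It is pulled out of the right side along the reader's -y: shut (in against its stop) 40 mm short of the line, end of travel 25 mm past it. The spring pulls back with about 4 N shut and 9 N at the line (130 N/m); let go, it shuts itself.

How it is judged:
By the outcome, as a careful person would: the job done as asked, in the order asked, and still so for the second after the job is handed in, while the arm keeps its last pose, push and grip.
It also fails if it takes over 45 s, if anything falls off the work surface, if the arm or the gripper's body presses on something with over 40 N, if the wrist force passes 120 N, or if a joint passes its speed limit or range.

## Working session

There is one attempt and no reset: what is moved stays moved. The work goes in short steps, Python scripts to look and compute and a shell command to move; the robot and the scene stay as the last step left them, time stands still between calls to the robot, and variables do not carry over. Pictures are saved under pics/ and viewed, about 8 in all and at most 12, crops included, and the job is handed in when it is done.

```bash
mkdir -p pics; cat > h.py <<'E'
import numpy as np, cv2
from bench import ctrl
def get(n,save=None):
    im=ctrl.get_image(n)
    if save: cv2.imwrite('pics/'+save,im['color'][:,:,::-1])
    return im
def ray(im,uv):
    p=cv2.undistortPoints(np.array([[uv]],float),im['K'],im['distortion'])[0,0]
    R=np.array(im['R']);t=np.array(im['t'])
    return -R.T@t, R.T@np.array([p[0],p[1],1.])
def plane(im,uv,z):
    o,d=ray(im,uv); return o+d*(z-o[2])/d[2]
def pt(im,uv):
    o,d=ray(im,uv); return o+d*float(im['range_z'][int(uv[1]),int(uv[0])])
def proj(im,X):
    r,_=cv2.Rodrigues(np.array(im['R']))
    return cv2.projectPoints(np.array([X],float),r,np.array(im['t'],float),im['K'],im['distortion'])[0][:,0]
E
python3 - <<'E'
from h import *
a=get('scene','a.png');b=get('side','b.png')
cv2.imwrite('pics/ab.png',cv2.resize(np.vstack([a['color'],b['color']])[:,:,::-1],None,fx=.78,fy=.78))
np.savez('a.npz',**a);np.savez('b.npz',**b)
for i in(a,b): print(-i['R'].T@i['t'])
print(ctrl.get_state())
E
```

```text
[ 1.01318918 -0.14024634  0.79079934]
[0.29095809 0.69108207 0.56503614]
{'time': 0.1, 'joint_positions': array([-1.24386741,  0.32175125, -0.07008517,  1.45153934,  0.02261612,
        1.37083897, -0.05690823]), 'qd': array([-1.64942679e-04, -2.19552071e-04, -6.08324773e-04, -3.66877074e-03,
       -4.80772550e-04,  1.51841944e-03,  2.27501470e-05]), 'joint_torque': array([ 1.26515415e-04, -4.92570305e+01, -4.05774051e-01, -3.13397133e+01,
       -6.42752764e-02,  3.95517773e-02,  6.82305608e-05]), 'position': array([0.19992078, 0.6178995 , 0.18767628]), 'tool_rot': array([-4.89328069e-01, -3.10308412e+00,  2.73698118e-03]), 'ft_force': array([ 0.34780971, -0.53918883, -0.08593007]), 'torque': array([0.02859771, 0.00929476, 0.01772982]), 'grip_width': 1.0011776027137216}
```

View pics/a.png

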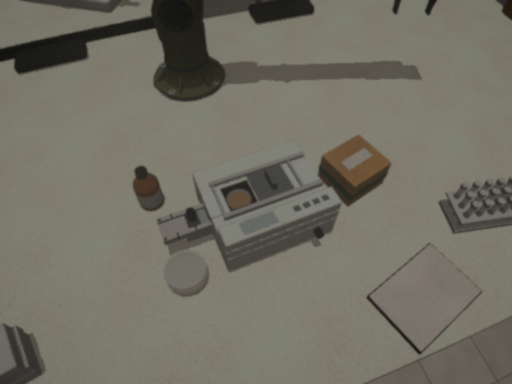

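View pics/b.png

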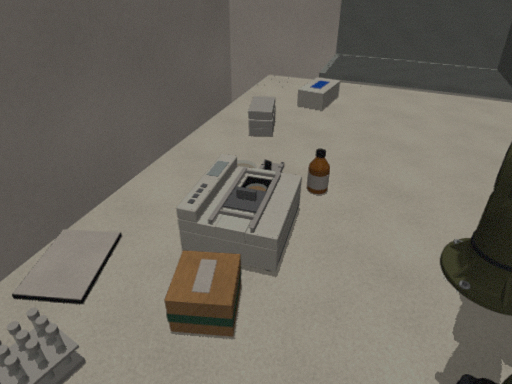

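The scene view shows the reader at about (270,200) with its front towards the robot. The lid is open, with its bar at (272,180), and the knob is at (192,215). The bottle is at (147,188), the dishes at (187,272) and the carton at (355,165). Next I measure from the range images.

```bash
cat > cloud.py <<'E'
from h import *
def cloud(im):
    h,w=im['range_z'].shape
    v,u=np.mgrid[:h,:w]
    p=cv2.undistortPoints(np.stack([u,v],-1).reshape(-1,1,2).astype(float),im['K'],im['distortion']).reshape(h,w,2)
    z=im['range_z'].astype(float)
    P=np.dstack([p*z[...,None],z])
    return (P-im['t'])@im['R'], z>0
E
python3 - <<'E'
from cloud import *
for n in 'ab':
    im=dict(np.load(n+'.npz')); P,ok=cloud(im)
    if n=='a': print('table z',np.median(P[300:360,100:300,2]))
    for lo,hi,nm in((.122,.137,'hump'),(.092,.137,'top')):
        m=(ok&(P[...,2]>lo)&(P[...,2]<hi)&(P[...,0]>.3)&(P[...,0]<.85)).astype(np.uint8)
        k,l,s,c=cv2.connectedComponentsWithStats(m)
        for i in range(1,k):
            if s[i,4]>150:
                q=P[l==i][:,:2].astype(np.float32); r=cv2.minAreaRect(q)
                print(n,nm,s[i],np.round(r[0],4),np.round(r[1],4),r[2],np.round(np.median(P[l==i][:,2]),4))
im=dict(np.load('a.npz'))
cv2.imwrite('pics/c.png',cv2.convertScaleAbs(cv2.resize(im['color'][130:270,130:350,::-1],None,fx=3.6,fy=3.6,interpolation=cv2.INTER_CUBIC),alpha=1.5))
E
```

```text
table z -0.00016811771974952787
a hump [ 218  186  124   62 2614] [0.6473 0.0502] [0.0471 0.2578] 3.9940192699432373 0.1302
a top [ 193  140  149  115 9454] [0.5604 0.0454] [0.2221 0.2604] 3.7121689319610596 0.1073
a top [135 166  19  21 265] [ 0.4391 -0.1983] [0.0354 0.042 ] 2.8221540451049805 0.1056
a top [  0 324  18  53 598] [ 0.7274 -0.4983] [0.0315 0.0922] 88.02521514892578 0.0976
b hump [319  33  77  10 171] [ 0.5817 -2.0396] [0.1101 0.5525] 77.36273956298828 0.1292
b hump [ 176  154   61   61 1312] [0.6469 0.0486] [0.0461 0.2629] 3.8923964500427246 0.132
b top [318  33  78  15 514] [ 0.5806 -2.0396] [0.1103 0.5546] 77.49652862548828 0.1146
b top [248  96  27  18 403] [ 0.7433 -0.5827] [0.0896 0.1804] 14.375165939331055 0.1012
b top [312 149  16  17 188] [ 0.4334 -0.1963] [0.0405 0.0326] 34.560279846191406 0.1067
b top [ 176  154  126   89 6846] [0.5604 0.0426] [0.2197 0.2645] 3.8239924907684326 0.1038
b top [ 26 307  33  29 365] [0.7237 0.4809] [0.0167 0.0707] 78.42247772216797 0.0998
b top [  7 321  33  31 410] [0.73   0.5115] [0.0175 0.0716] 78.73912811279297 0.0999
b top [  0 345  20  24 265] [0.7237 0.5463] [0.0173 0.0458] 80.25366973876953 0.0999
```

View pics/c.png

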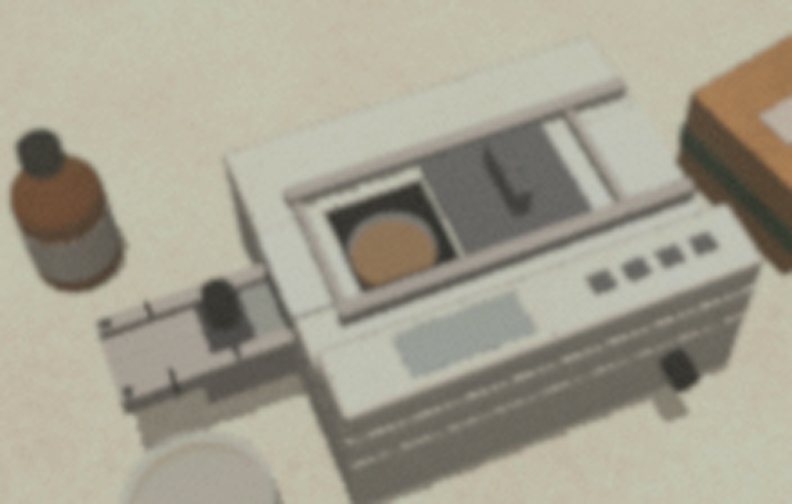

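The crop shows the lid bar's top at about (508,180), the well fully open, the knob top at (220,290), and the line marks at (148,308) and (173,380). The reader is at about (0.560, 0.044) with a yaw of about 3.8°. Now I work in the reader frame.

```bash
cat >> cloud.py <<'E'
O=np.array([.5604,.044]);yaw=np.radians(3.8)
Rr=np.array([[np.cos(yaw),-np.sin(yaw)],[np.sin(yaw),np.cos(yaw)]])
def r2w(x,y): return O+Rr@np.array([x,y])
def tool(st=None,tgt=None):
    "remaining shift in tool axes mm and twist, to tgt world xyz with tool y along reader y"
    from scipy.spatial.transform import Rotation as T
    st=st or ctrl.get_state(); R=T.from_rotvec(st['tool_rot']).as_matrix()
    d=R.T@(np.array(tgt)-st['position'])*1000
    a=np.arctan2(R[1,1],R[0,1]); tw=-(yaw+np.pi/2-a); tw=(tw+np.pi/2)%np.pi-np.pi/2
    print('t',round(st['time'],2),'pos',np.round(st['position'],4),'F',np.round(st['ft_force'],1),'w',round(st['grip_width'],3),'shift',np.round(d,1),'twist',round(tw,3),'tilt',np.round(R[:,2],3))
E
python3 - <<'E'
from cloud import *
for n in 'ab':
    im=dict(np.load(n+'.npz')); P,ok=cloud(im)
    Q=(P[...,:2]-O)@Rr
    g=im['color'].astype(int).max(2)
    for nm,c in (('bar',(abs(Q[...,0]+.01)<.04)&(abs(Q[...,1])<.075)&(P[...,2]>.118)&(P[...,2]<.14)),
                 ('knob',(abs(Q[...,0]+.01)<.03)&(Q[...,1]<-.14)&(Q[...,1]>-.21)&(P[...,2]>.093)&(P[...,2]<.112)),
                 ('lid dark',(abs(Q[...,0]+.01)<.03)&(abs(Q[...,1])<.1)&(P[...,2]>.104)&(P[...,2]<.110)&(g<110))):
        c=c&ok
        if c.sum()>3: print(n,nm,c.sum(),np.round(np.percentile(Q[c],[2,50,98],axis=0),4).tolist(),np.median(P[c][:,2]))
b=r2w(-.01,.025);print(b);tool(None,[*b,.23])
E
```

```text
a bar 140 [[-0.0323, 0.0166], [-0.0064, 0.0208], [0.013, 0.028]] 0.13038103719517719
a knob 84 [[-0.0186, -0.1727], [-0.0075, -0.1639], [-0.0007, -0.1547]] 0.10390285289932825
a lid dark 722 [[-0.0389, -0.0187], [-0.0069, 0.0153], [0.0188, 0.0828]] 0.10731443170034718
b bar 172 [[-0.0326, 0.0144], [-0.0116, 0.0237], [0.012, 0.0266]] 0.12860986041900738
b knob 48 [[-0.0181, -0.1724], [-0.0107, -0.1603], [-0.0017, -0.1568]] 0.10346150756138753
b lid dark 425 [[-0.0394, -0.0993], [-0.0138, 0.0451], [0.0188, 0.0849]] 0.10867803748464026
[0.54876514 0.0682823 ]
t 0.1 pos [0.1999 0.6179 0.1877] F [ 0.3 -0.5 -0.1] w 1.001 shift [-501.1 -415.7  -41.5] twist -0.379 tilt [-0.    -0.002 -1.   ]
```

```bash
python3 -m inch '[[1,0,0,-30,-0.18],[1,0,0,-30,-0.18],[1,-48,-40,0,-0.02],[1,-48,-40,0,0],[1,-48,-40,0,0]]'
python3 -c "
from cloud import *
b=r2w(-.01,.0215);print(b);tool(None,[*b,.22])"
```

```text
time: 0.72
position: [0.3474, 0.5106, 0.2456]
tool_rot: [0.148, -3.133, 0.008]
ft_force: [0.9, 0.6, 0.5]
grip_width: 0.998
[0.5489971  0.06478999]
t 0.72 pos [0.3474 0.5106 0.2456] F [0.9 0.6 0.5] w 0.998 shift [-158.8 -462.7   27. ] twist 0.028 tilt [-0.005 -0.006 -1.   ]
```

```bash
python3 -m inch '[[0,-20,-58,0,0.03],[0,-20,-58,0,0],[0,-20,-58,0,0],[0,-20,-58,0,0],[0,-20,-58,0,0]]'
python3 -m inch '[[-0.2,-18,-55,0,0],[-0.2,-18,-55,0,0],[-0.2,0,0,0,0]]'
python3 -c "
from cloud import *
b=r2w(-.01,.0215);tool(None,[*b,.22])
get('wrist','w.png')"
```

```text
time: 1.35
position: [0.4697, 0.2221, 0.2438]
tool_rot: [0.095, -3.133, 0.013]
ft_force: [1.2, -0.0, -0.5]
grip_width: 0.545
time: 1.72
position: [0.5142, 0.104, 0.2439]
tool_rot: [0.079, -3.134, 0.016]
ft_force: [0.5, 0.6, 0.6]
grip_width: 0.405
t 1.73 pos [0.5142 0.104  0.2439] F [0.5 0.6 0.6] w 0.405 shift [-33.  -40.6  24.1] twist -0.016 tilt [-0.007 -0.01  -1.   ]
```

View pics/w.png

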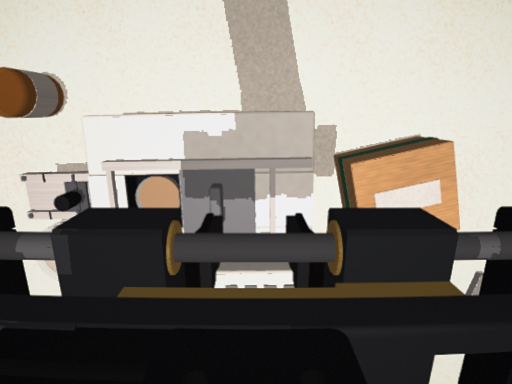

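The wrist view shows the bar at (216,195), the well at (157,193) and the knob at (68,200), all consistent with the measurements. I go above the bar and descend.

```bash
python3 -m inch '[[-0.1,-16,-20,0,-0.016],[-0.1,-16,-20,20,0],[-0.1,0,0,0,0]]'
python3 -c "
from cloud import *
b=r2w(-.01,.0215);tool(None,[*b,.115])
im=get('wrist'); P,ok=cloud(im);Q=(P[...,:2]-O)@Rr
c=ok&(abs(Q[...,0]+.01)<.04)&(abs(Q[...,1])<.075)&(P[...,2]>.118)&(P[...,2]<.14)
print(c.sum(),np.percentile(Q[c],[2,50,98],axis=0),np.median(P[c][:,2]))
m=ok&(P[...,2]>.122)&(P[...,2]<.137)&(P[...,0]>.6)
print(cv2.minAreaRect(P[m][:,:2].astype(np.float32)))
c=ok&(abs(Q[...,0]+.01)<.03)&(Q[...,1]<-.14)&(Q[...,1]>-.21)&(P[...,2]>.093)&(P[...,2]<.112)
if c.sum(): print('knob',np.percentile(Q[c],[2,50,98],axis=0))
"
```

```text
time: 2.15
position: [0.5466, 0.0747, 0.2224]
tool_rot: [0.125, -3.129, 0.009]
ft_force: [-0.4, 0.3, -0.5]
grip_width: 0.45
t 2.15 pos [0.5466 0.0747 0.2224] F [-0.4  0.3 -0.5] w 0.45 shift [ -2.7  -9.6 107.4] twist 0.013 tilt [-0.01  -0.006 -1.   ]
612 [[-0.03352561  0.01203351]
 [-0.01206225  0.01790858]
 [ 0.01065872  0.02371317]] 0.13072103412263936
((0.6436622738838196, 0.08030831813812256), (0.030740493908524513, 0.09112750738859177), 4.899716377258301)
knob [[-0.02041982 -0.17550368]
 [-0.01181    -0.16487229]
 [-0.0021324  -0.15782077]]
```

```bash
python3 -m inch '[[-0.1,-3,-12,30,0.013],[-0.1,0,0,40,0],[-0.1,0,0,0,0]]'
python3 -c "
from cloud import *
b=r2w(-.01,.019);tool(None,[*b,.115])"
```

```text
time: 2.58
position: [0.5497, 0.0721, 0.1549]
tool_rot: [0.121, -3.134, -0.0]
ft_force: [0.6, -0.4, 0.1]
grip_width: 0.451
t 2.58 pos [0.5497 0.0721 0.1549] F [ 0.6 -0.4  0.1] w 0.451 shift [ 1.1 -9.7 39.9] twist 0.011 tilt [-0.006 -0.    -1.   ]
```

```bash
python3 -m inch '[[-0.1,0,-9.7,0,0.01],[-0.1,0,0,0,0]]'
python3 -c "
from cloud import *
b=r2w(-.01,.019);tool(None,[*b,.115])"
```

```text
time: 2.82
position: [0.552, 0.0639, 0.1587]
tool_rot: [0.109, -3.139, -0.002]
ft_force: [-0.2, -0.2, -0.8]
grip_width: 0.452
t 2.83 pos [0.552  0.0639 0.1587] F [-0.2 -0.2 -0.8] w 0.452 shift [ 2.9 -1.4 43.7] twist 0.003 tilt [-0.001  0.001 -1.   ]
```

```bash
python3 -m inch '[[-0.1,2.5,-1.4,22,0],[-0.1,0,0,20,0],[-0.1,0,0,0,0]]' 20
python3 -c "
from cloud import *
b=r2w(-.01,.019);tool(None,[*b,.115])"
```

```text
time: 3.2
position: [0.553, 0.0635, 0.1212]
tool_rot: [-0.109, 3.132, 0.007]
ft_force: [-0.1, 1.1, -0.4]
grip_width: 0.449
t 3.2 pos [0.553  0.0635 0.1212] F [-0.1  1.1 -0.4] w 0.449 shift [ 3.9 -1.   6.2] twist 0.003 tilt [ 0.007  0.004 -1.   ]
```

```bash
python3 -m inch '[[-0.1,3,-1,5,0],[-1,0,0,0,0],[-1,0,0,0,0],[-1,0,0,0,0]]' 20
python3 -c "
from cloud import *
b=r2w(-.01,-.055);tool(None,[*b,.117])"
```

```text
time: 3.7
position: [0.5522, 0.0627, 0.1197]
tool_rot: [-0.109, 3.127, 0.009]
ft_force: [-0.3, 0.6, 0.7]
grip_width: 0.196
t 3.7 pos [0.5522 0.0627 0.1197] F [-0.3  0.6  0.7] w 0.196 shift [  3.3 -74.2   2.3] twist 0.003 tilt [ 0.013  0.006 -1.   ]
```

```bash
python3 -m inch '[[-1,0,0,0,0],[-1,0,0,0,0]]' 20
python3 -c "
from cloud import *
b=r2w(-.01,-.055);tool(None,[*b,.117])"
```

```text
time: 3.95
position: [0.5524, 0.0628, 0.1199]
tool_rot: [-0.109, 3.126, 0.009]
ft_force: [1.1, 0.3, -0.1]
grip_width: 0.025
t 3.95 pos [0.5524 0.0628 0.1199] F [ 1.1  0.3 -0.1] w 0.025 shift [  3.5 -74.2   2.5] twist 0.003 tilt [ 0.013  0.006 -1.   ]
```

The fingers shut past 12 mm, so they missed the bar. I'll look.

```bash
python3 - <<'E'
from cloud import *
a=get('scene');w=get('wrist');s=get('side')
A=cv2.resize(a['color'][110:270,130:350],(528,384));B=cv2.resize(s['color'][130:290,150:350],(480,384))
cv2.imwrite('pics/d.png',cv2.resize(np.hstack([A,B,w['color']])[:,:,::-1],None,fx=.52,fy=.6))
print('tip proj scene',proj(a,ctrl.get_state()['position']),'side',proj(s,ctrl.get_state()['position']))
E
```

```text
tip proj scene [[270.02779794 179.77913712]] side [[244.54256815 193.59976523]]
```

View pics/d.png

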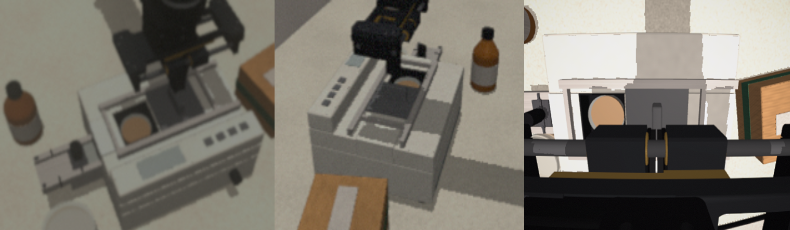

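```bash
python3 - <<'E'
from cloud import *
a=get('scene');w=get('wrist')
A=cv2.resize(a['color'][130:210,220:330],(660,480),interpolation=cv2.INTER_CUBIC)
B=cv2.resize(w['color'][130:290,170:350],(540,480),interpolation=cv2.INTER_CUBIC)
cv2.imwrite('pics/e.png',cv2.convertScaleAbs(cv2.resize(np.hstack([A,B])[:,:,::-1],(800,320)),alpha=1.8))
print('tcp in wrist',proj(w,ctrl.get_state()['position']))
P,ok=cloud(w);Q=(P[...,:2]-O)@Rr
c=ok&(abs(Q[...,0]+.01)<.05)&(abs(Q[...,1])<.075)&(P[...,2]>.118)&(P[...,2]<.14)
print(c.sum(),np.percentile(Q[c],[2,50,98],axis=0) if c.any() else 0)
E
```

```text
tcp in wrist [[256.46548437 213.49587464]]
764 [[-0.0336933   0.0124457 ]
 [-0.02308314  0.01808961]
 [-0.01000519  0.02378281]]
```

View pics/e.png

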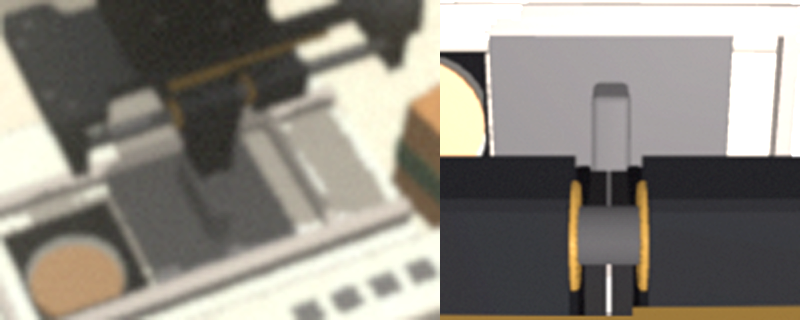

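```bash
python3 - <<'E'
from cloud import *
for n,us,vs in (('scene',range(268,277,2),range(164,190,2)),('wrist',(),())):
    a=get(n);P,ok=cloud(a);Q=(P[...,:2]-O)@Rr
    for v in vs: print(v,[tuple(np.round(np.r_[Q[v,u],P[v,u,2]]*1000).astype(int).tolist()) for u in us])
v0,v1=200,262
for v in range(200,262,6): print(v,[tuple(np.round(np.r_[Q[v,u],P[v,u,2]]*1000).astype(int).tolist()) for u in range(220,238,3)])
E
```

```text
164 [(-6, 12, 179), (2, 12, 187), (1, 18, 184), (-1, 23, 179), (1, 27, 179)]
166 [(-6, 12, 172), (3, 12, 182), (1, 18, 177), (1, 22, 175), (2, 26, 175)]
168 [(-8, 13, 163), (2, 13, 174), (3, 17, 173), (1, 23, 168), (1, 27, 166)]
170 [(-8, 13, 156), (2, 13, 168), (1, 19, 163), (1, 23, 161), (2, 27, 160)]
172 [(-20, 20, 131), (4, 13, 163), (2, 18, 158), (0, 24, 153), (-30, 45, 107)]
174 [(-16, 18, 129), (3, 13, 156), (-10, 25, 133), (-26, 38, 108), (-24, 42, 108)]
176 [(-12, 17, 128), (-9, 20, 131), (-7, 24, 131), (-4, 27, 133), (-19, 40, 107)]
178 [(-13, 17, 120), (-5, 18, 129), (-1, 20, 133), (0, 25, 132), (-15, 38, 107)]
180 [(-12, 17, 113), (-3, 17, 125), (4, 18, 133), (5, 23, 131), (6, 27, 131)]
182 [(-12, 17, 106), (-1, 17, 120), (7, 17, 130), (10, 20, 132), (10, 25, 130)]
184 [(-7, 15, 107), (-1, 17, 113), (8, 17, 124), (12, 19, 128), (14, 24, 128)]
186 [(-1, 12, 107), (-1, 17, 106), (9, 17, 119), (12, 20, 121), (12, 25, 118)]
188 [(3, 10, 107), (4, 15, 106), (9, 17, 111), (11, 21, 111), (13, 25, 112)]
200 [(-13, -6, 107), (-12, -4, 106), (-12, -2, 107), (-12, 0, 106), (-12, 2, 
[... 301 characters left out ...]
, 237)]
224 [(-47, 8, 242), (-47, 9, 242), (-47, 10, 242), (-47, 10, 241), (-47, 11, 241), (-46, 12, 238)]
230 [(-47, 8, 245), (-47, 9, 245), (-47, 10, 246), (-46, 11, 245), (-47, 11, 245), (-45, 12, 241)]
236 [(-46, 9, 247), (-46, 9, 246), (-46, 10, 247), (-46, 11, 247), (-46, 12, 247), (-44, 12, 243)]
242 [(-45, 9, 247), (-45, 9, 248), (-44, 10, 247), (-44, 11, 246), (-44, 11, 246), (-43, 12, 243)]
248 [(-43, 9, 248), (-43, 9, 247), (-42, 10, 246), (-43, 11, 247), (-43, 11, 247), (-41, 12, 244)]
254 [(-41, 8, 247), (-41, 9, 247), (-41, 10, 247), (-41, 11, 247), (-41, 11, 246), (-40, 12, 245)]
260 [(-39, 8, 246), (-39, 9, 247), (-40, 10, 248), (-40, 11, 247), (-40, 11, 247), (-38, 12, 245)]
```

The scene range image puts the actual fingertips at z ≈ 0.154, though the reported TCP is at z 0.120. So the fingers shut above the bar, with x and y correct. I'll trust the camera, reopen, and descend in steps while watching the force.

```bash
cat >> cloud.py <<'E'
def tips():
    st=ctrl.get_state(); a=get('scene');P,ok=cloud(a);Q=(P[...,:2]-O)@Rr
    t=(st['position'][:2]-O)@Rr
    c=ok&(abs(Q[...,0]-t[0])<.022)&(abs(Q[...,1]-t[1])<.06)&(P[...,2]>.137)&(P[...,2]<st['position'][2]+.06)
    q=P[c][:,2]; y=Q[c][:,1]
    print('tcp reader',np.round(t,4),'tip z %.4f'%np.percentile(q,1),'y',np.round(np.percentile(y[q<np.percentile(q,1)+.02],[2,50,98]),4))
E
python3 -m inch '[[0,0,0,0,0],[0,0,0,0,0],[0,0,0,0,0],[0,0,0,0,0]]' 20
python3 -c "
from cloud import *
b=r2w(-.01,.019);tool(None,[*b,.083]);tips()"
```

```text
time: 4.8
position: [0.5523, 0.0628, 0.1198]
tool_rot: [-0.109, 3.126, 0.009]
ft_force: [-0.8, 0.2, -0.7]
grip_width: 0.375
t 4.8 pos [0.5523 0.0628 0.1198] F [-0.8  0.2 -0.7] w 0.375 shift [ 3.7 -0.4 36.8] twist 0.003 tilt [ 0.013  0.006 -1.   ]
tcp reader [-0.0068  0.0192] tip z 0.1539 y [-0.0034  0.0381  0.0467]
```

```bash
python3 -m inch '[[0,1,0,15,0],[0,1,0,12,0],[0,0,0,0,0]]' 20
python3 -c "
from cloud import *
b=r2w(-.01,.019);tool(None,[*b,.083])"
```

```text
time: 5.22
position: [0.5498, 0.0627, 0.0901]
tool_rot: [-0.109, 3.128, 0.008]
ft_force: [0.4, -0.8, 0.5]
grip_width: 0.497
t 5.22 pos [0.5498 0.0627 0.0901] F [ 0.4 -0.8  0.5] w 0.497 shift [ 0.8 -0.4  7.1] twist 0.003 tilt [ 0.012  0.006 -1.   ]
```

No contact. Tip is at about 0.124; a bit lower, then close.

```bash
python3 -m inch '[[0,0,0,7,0],[-1,0,0,0,0],[-1,0,0,0,0],[-1,0,0,0,0],[-1,0,0,0,0]]' 20
python3 -m inch '[[-1,0,0,0,0],[-1,0,0,0,0]]' 20
python3 -c "
from cloud import *
b=r2w(-.01,-.055);tool(None,[*b,.083])"
```

```text
time: 5.85
position: [0.5504, 0.0629, 0.0831]
tool_rot: [-0.109, 3.127, 0.009]
ft_force: [0.3, -0.6, -1.2]
grip_width: 0.135
time: 6.1
position: [0.5505, 0.0629, 0.0831]
tool_rot: [-0.109, 3.127, 0.009]
ft_force: [0.6, 0.6, -0.6]
grip_width: 0.141
t 6.1 pos [0.5505 0.0629 0.0831] F [ 0.6  0.6 -0.6] w 0.141 shift [  1.6 -74.5  -0.3] twist 0.003 tilt [ 0.013  0.006 -1.   ]
```

Gripped, with a 12 mm width. Now I slide the lid home.

```bash
python3 -m inch '[[-1,0,-20,0,0],[-1,0,-20,0,0],[-1,0,-20,0,0],[-1,0,0,0,0]]' 20
python3 -c "
from cloud import *
b=r2w(-.01,-.055);tool(None,[*b,.083])"
```

```text
time: 6.6
position: [0.5543, 0.0051, 0.0831]
tool_rot: [-0.113, 3.127, 0.015]
ft_force: [0.7, -1.2, -2.1]
grip_width: 0.133
t 6.6 pos [0.5543 0.0051 0.0831] F [ 0.7 -1.2 -2.1] w 0.133 shift [  1.4 -16.6  -0.1] twist 0.006 tilt [ 0.012  0.01  -1.   ]
```

```bash
python3 -m inch '[[-1,0,-10,0,0],[-1,0,-8,0,0],[-1,0,-5,0,0],[-1,0,-5,0,0]]' 20
python3 -c "
from cloud import *
b=r2w(-.01,-.055);tool(None,[*b,.083])"
```

```text
time: 7.1
position: [0.5554, -0.012, 0.083]
tool_rot: [-0.123, 3.129, 0.036]
ft_force: [-2.8, 11.4, 0.3]
grip_width: 0.138
t 7.1 pos [ 0.5554 -0.012   0.083 ] F [-2.8 11.4  0.3] w 0.138 shift [1.3 0.5 0. ] twist 0.013 tilt [ 0.009  0.023 -1.   ]
```

Stopped at reader y = -55.5 mm with an 11 N reaction, so the lid is at its stop. I release, lift, and check.

```bash
python3 -m inch '[[-0.2,0,0,0,0.01],[-0.2,0,0,0,0],[-0.2,0,0,0,0],[-0.2,0,0,-30,0],[-0.2,0,0,-40,0]]' 20
python3 -m inch '[[-0.2,0,-40,0,0],[-0.2,0,-40,0,0],[-0.2,0,0,0,0]]' 20
python3 - <<'E'
from cloud import *
b=r2w(-.01,-.165);tool(None,[*b,.08])
for n in('scene','wrist'):
    a=get(n);P,ok=cloud(a);Q=(P[...,:2]-O)@Rr
    c=ok&(abs(Q[...,0]+.01)<.03)&(Q[...,1]<-.14)&(Q[...,1]>-.21)&(P[...,2]>.093)&(P[...,2]<.108)
    if c.sum(): print(n,'knob',c.sum(),np.percentile(Q[c],[2,50,98],axis=0))
    c=ok&(abs(Q[...,0]+.01)<.04)&(Q[...,1]>-.09)&(Q[...,1]<.02)&(P[...,2]>.122)&(P[...,2]<.136)
    if c.sum(): print(n,'bar',c.sum(),np.percentile(Q[c],[2,50,98],axis=0))
    if n=='scene': A=cv2.resize(a['color'][130:270,130:350],(610,388))
    else: B=a['color']
cv2.imwrite('pics/f.png',cv2.resize(np.hstack([A,B[:,:,:]][:1]+[cv2.resize(B,(517,388))])[:,:,::-1],(800,280)))
E
```

```text
time: 7.72
position: [0.5525, -0.0155, 0.151]
tool_rot: [-0.107, 3.136, 0.031]
ft_force: [0.1, 0.8, 0.6]
grip_width: 0.397
time: 8.1
position: [0.5612, -0.099, 0.1539]
tool_rot: [-0.108, 3.128, 0.028]
ft_force: [0.0, 0.3, 0.2]
grip_width: 0.401
t 8.1 pos [ 0.5612 -0.099   0.1539] F [0.  0.3 0.2] w 0.401 shift [  2.2 -23.6  73.5] twist 0.003 tilt [ 0.011  0.018 -1.   ]
scene knob 84 [[-0.01928399 -0.17272782]
 [-0.00789909 -0.1641049 ]
 [-0.00030885 -0.15460821]]
scene bar 124 [[-0.03128364 -0.05928942]
 [-0.00753792 -0.05466981]
 [ 0.01232679 -0.04753174]]
wrist knob 479 [[-0.0201949  -0.17642905]
 [-0.01190023 -0.16759375]
 [-0.00219773 -0.15912498]]
wrist bar 698 [[-0.03358629 -0.06418662]
 [-0.02012364 -0.05984985]
 [-0.00619427 -0.05307757]]
```

View pics/f.png

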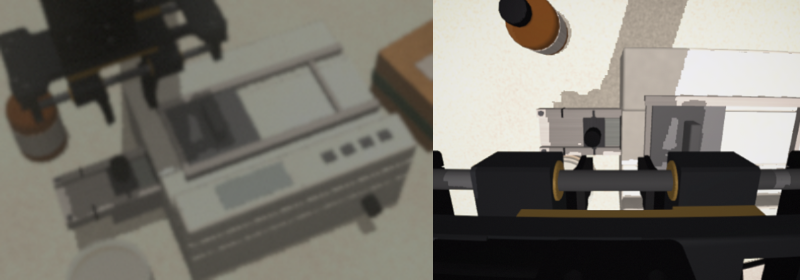

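The lid bar now sits at reader y ≈ -55, so the lid is home. The knob is at y ≈ -165 and the line marks show at about (545,110) in the right panel. I move over the knob.

```bash
python3 -m inch '[[-0.2,2,-24,0,0],[-0.2,0,0,0,0],[-0.2,0,0,0,0]]' 40
python3 - <<'E'
from cloud import *
b=r2w(-.01,-.165);tool(None,[*b,.051])
tips()
E
```

```text
time: 8.57
position: [0.5614, -0.1135, 0.1522]
tool_rot: [-0.126, 3.129, 0.036]
ft_force: [0.4, 0.2, -0.6]
grip_width: 0.4
t 8.57 pos [ 0.5614 -0.1135  0.1522] F [ 0.4  0.2 -0.6] w 0.4 shift [  1.7 -10.  100.9] twist 0.015 tilt [ 0.009  0.023 -1.   ]
tcp reader [-0.0095 -0.1572] tip z 0.1873 y [-0.1815 -0.1381 -0.1295]
```

```bash
python3 -m inch '[[-0.2,1,-9,0,0.01],[-0.2,0,0,0,0],[-0.2,0,0,40,0],[-0.2,0,0,25,0],[-0.2,0,0,0,0]]' 40
python3 - <<'E'
from cloud import *
b=r2w(-.01,-.165);tool(None,[*b,.051])
st=ctrl.get_state();print((st['position'][:2]-O)@Rr)
E
```

```text
time: 9.25
position: [0.5628, -0.1198, 0.0863]
tool_rot: [-0.114, 3.128, 0.037]
ft_force: [0.5, -0.8, 0.5]
grip_width: 0.398
t 9.25 pos [ 0.5628 -0.1198  0.0863] F [ 0.5 -0.8  0.5] w 0.398 shift [ 2.  -2.2 35.3] twist 0.007 tilt [ 0.011  0.024 -1.   ]
[-0.00846746 -0.163584  ]
```

```bash
python3 -m inch '[[-0.2,1,-2,18,0],[-0.2,0,0,16,0],[-0.2,0,0,0,0]]' 40
python3 - <<'E'
from cloud import *
b=r2w(-.01,-.165);tool(None,[*b,.051])
st=ctrl.get_state();print((st['position'][:2]-O)@Rr)
E
```

```text
time: 9.62
position: [0.5636, -0.1212, 0.0519]
tool_rot: [-0.114, 3.125, 0.036]
ft_force: [0.1, 0.2, -0.2]
grip_width: 0.403
t 9.62 pos [ 0.5636 -0.1212  0.0519] F [ 0.1  0.2 -0.2] w 0.403 shift [2.2 0.1 0.9] twist 0.007 tilt [ 0.014  0.024 -1.   ]
[-0.00779916 -0.1650626 ]
```

```bash
python3 -m inch '[[-1,0,0,0,0],[-1,0,0,0,0],[-1,0,0,0,0],[-1,0,0,0,0],[-1,0,0,0,0]]' 40
python3 - <<'E'
from cloud import *
b=r2w(-.01,-.205);tool(None,[*b,.051])
E
```

```text
time: 10.25
position: [0.5643, -0.1214, 0.0528]
tool_rot: [-0.114, 3.123, 0.036]
ft_force: [0.9, 1.2, -1.9]
grip_width: 0.216
t 10.25 pos [ 0.5643 -0.1214  0.0528] F [ 0.9  1.2 -1.9] w 0.216 shift [  3.3 -39.7   0.9] twist 0.007 tilt [ 0.015  0.023 -1.   ]
```

```bash
python3 -m inch '[[-1,0,-12,0,0],[-1,0,-12,0,0],[-1,0,-8,0,0],[-1,0,0,0,0]]' 40
python3 - <<'E'
from cloud import *
b=r2w(-.01,-.205);tool(None,[*b,.051])
E
```

```text
time: 10.75
position: [0.5655, -0.1418, 0.0528]
tool_rot: [-0.125, 3.128, 0.064]
ft_force: [-1.9, 5.6, -0.0]
grip_width: 0.217
t 10.75 pos [ 0.5655 -0.1418  0.0528] F [-1.9  5.6 -0. ] w 0.217 shift [  3.  -19.3   1. ] twist 0.014 tilt [ 0.009  0.041 -0.999]
```

```bash
python3 -m inch '[[-1,0,-8,0,0],[-1,0,-8,0,0],[-1,0,-1.5,0,0]]' 40
python3 - <<'E'
from cloud import *
b=r2w(-.01,-.205);tool(None,[*b,.051])
w=get('wrist');P,ok=cloud(w);Q=(P[...,:2]-O)@Rr
print('mark proj',proj(w,[*r2w(-.01,-.205),.072]),'tcp',proj(w,[*ctrl.get_state()['position']]))
u,v=proj(w,[*r2w(-.04,-.195),.072])[0].astype(int);print(u,v)
s=get('scene');np.savez('s.npz',**s);np.savez('w.npz',**w)
A=cv2.resize(s['color'][190:250,150:230],(400,300),interpolation=cv2.INTER_CUBIC)
B=cv2.resize(w['color'][max(v-70,0):v+80,max(u-100,0):u+100],(400,300),interpolation=cv2.INTER_CUBIC)
cv2.imwrite('pics/g.png',cv2.convertScaleAbs(cv2.resize(np.hstack([A,B])[:,:,::-1],(800,300)),alpha=1.5))
E
```

```text
time: 11.12
position: [0.5657, -0.1484, 0.0528]
tool_rot: [-0.136, 3.132, 0.088]
ft_force: [-2.2, 6.2, 1.5]
grip_width: 0.217
t 11.12 pos [ 0.5657 -0.1484  0.0528] F [-2.2  6.2  1.5] w 0.217 shift [  2.9 -12.7   1.1] twist 0.021 tilt [ 0.003  0.056 -0.998]
mark proj [[237.81383953 219.84400482]] tcp [[257.02276604 213.52016614]]
255 171
```

View pics/g.png

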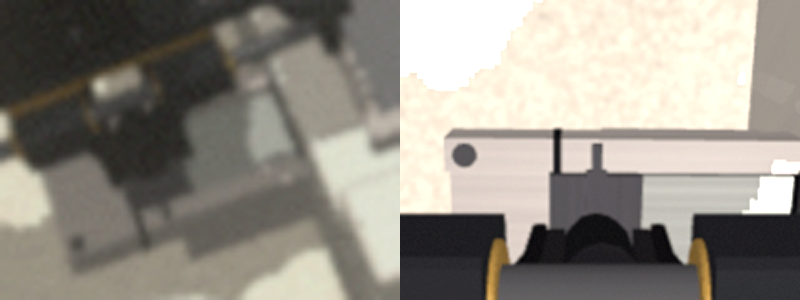

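In the wrist view the line is at (557,150) and the pointer at (597,158), so the pointer is still short of the line.

```bash
cat >> cloud.py <<'E'
def gap():
    w=get('wrist'); g=w['color'].astype(float).mean(2)
    # rail-top strip at reader x -.036..-.031, sample columns in reader y
    ys=np.arange(-.235,-.16,.0005)
    L=[];S=[]
    def prof(x,z):
        px=proj1(w,[[*r2w(x,y),z] for y in ys]); return cv2.remap(g.astype(np.float32),px[:,0].astype(np.float32)[None],px[:,1].astype(np.float32)[None],1)[0]
    for z,xs in((.072,(-.0385,-.037)),(.075,(-.033,-.031,-.029))):
        for x in xs:
            p=prof(x,z); b=np.median(p); wt=np.clip(b-25-p,0,None)
            k,l,s,c=cv2.connectedComponentsWithStats((wt>0).astype(np.uint8)[None])
            print(z,x,[(round(float((ys[l[0]==i]*wt[l[0]==i]).sum()/wt[l[0]==i].sum()*1000),1),int(s[i,4])) for i in range(1,k)])
def proj1(im,X):
    r,_=cv2.Rodrigues(np.array(im['R']))
    return cv2.projectPoints(np.array(X,float),r,np.array(im['t'],float),im['K'],im['distortion'])[0][:,0]
E
python3 - <<'E'
from cloud import *
w=dict(np.load('w.npz'))
for uv,z in(((233.5,176),.072),((253.5,180),.075)): print((plane(w,uv,z)[:2]-O)@Rr)
gap()
E
```

```text
[-0.03726471 -0.20771948]
[-0.03562824 -0.1961029 ]
0.072 -0.0385 [(-234.1, 6), (-207.9, 7), (-195.8, 7)]
0.072 -0.037 [(-233.5, 8), (-208.0, 7), (-195.8, 7)]
0.075 -0.033 [(-234.3, 4), (-207.9, 6), (-195.9, 7)]
0.075 -0.031 [(-196.2, 53)]
0.075 -0.029 [(-196.0, 55)]
```

```bash
python3 -m inch '[[-1,0,-9,0,0],[-1,0,-8,0,0],[-1,0,-4,0,0]]' 40
python3 - <<'E'
from cloud import *
b=r2w(-.01,-.205);tool(None,[*b,.051]);gap()
E
```

```text
time: 11.65
position: [0.5661, -0.1564, 0.0527]
tool_rot: [0.151, -3.134, -0.116]
ft_force: [-3.1, 7.0, 2.5]
grip_width: 0.216
t 11.65 pos [ 0.5661 -0.1564  0.0527] F [-3.1  7.   2.5] w 0.216 shift [ 2.6 -4.7  1.4] twist 0.03 tilt [-0.005  0.074 -0.997]
0.072 -0.0385 [(-234.1, 6), (-206.6, 12)]
0.072 -0.037 [(-233.6, 8), (-206.6, 13)]
0.075 -0.033 [(-234.4, 5), (-206.7, 13)]
0.075 -0.031 [(-203.2, 54)]
0.075 -0.029 [(-205.2, 56)]
```

```bash
python3 -m inch '[[-1,0,-5,0,0],[-1,0,-4,0,0]]' 40
python3 - <<'E'
from cloud import *
b=r2w(-.01,-.205);tool(None,[*b,.051]);gap();tool(None,[*b,.051])
w=get('wrist');np.savez('w.npz',**w)
s=get('scene')
B=cv2.resize(w['color'][130:210,190:300],(550,400),interpolation=cv2.INTER_CUBIC)
A=cv2.resize(s['color'][210:245,150:200],(250,175),interpolation=cv2.INTER_CUBIC);A=cv2.copyMakeBorder(A,0,225,0,0,0)
cv2.imwrite('pics/i.png',np.hstack([A,B])[:,:,::-1])
E
```

```text
time: 11.95
position: [0.566, -0.1568, 0.0527]
tool_rot: [0.16, -3.129, -0.135]
ft_force: [-3.6, 8.4, 3.3]
grip_width: 0.217
t 11.95 pos [ 0.566  -0.1568  0.0527] F [-3.6  8.4  3.3] w 0.217 shift [ 2.4 -4.3  1.3] twist 0.036 tilt [-0.01   0.086 -0.996]
0.072 -0.0385 [(-234.2, 5), (-206.9, 11)]
0.072 -0.037 [(-233.6, 8), (-207.0, 11)]
0.075 -0.033 [(-234.4, 4), (-207.2, 11)]
0.075 -0.031 [(-204.6, 54)]
0.075 -0.029 [(-206.2, 55)]
t 12.0 pos [ 0.566  -0.1568  0.0526] F [-3.7  8.7  4.5] w 0.218 shift [ 2.4 -4.3  1.2] twist 0.036 tilt [-0.01   0.086 -0.996]
```

View pics/i.png

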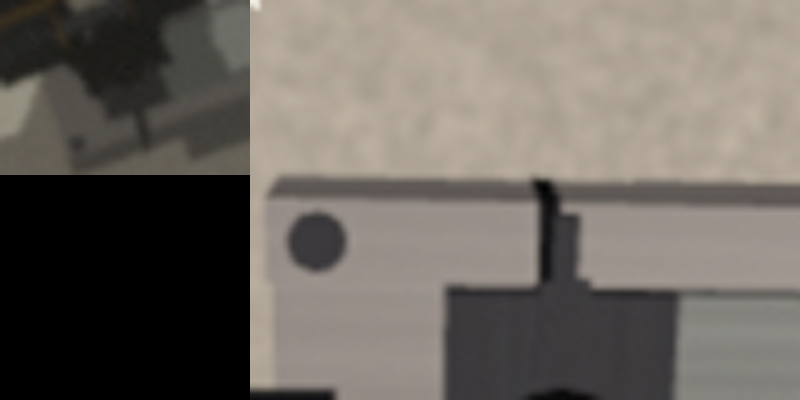

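The line is centred at about x=547 and the pointer at about 565, so it is roughly 2 mm short. I nudge it.

```bash
python3 -m inch '[[-1,0,-7,0,0],[-1,0,-5,0,0]]' 40
python3 - <<'E'
from cloud import *
b=r2w(-.01,-.205);tool(None,[*b,.051]);gap()
w=get('wrist');w=get('wrist');tool(None,[*b,.051])
g=w['color'].mean(2)
for v in (172,175,178,182,184): print(v,g[v,240:270].astype(int).tolist())
w0=dict(np.load('w.npz'));g=w0['color'].mean(2);print('old')
for v in (172,178,182): print(v,g[v,240:270].astype(int).tolist())
E
```

```text
time: 12.35
position: [0.566, -0.1593, 0.0526]
tool_rot: [0.171, -3.122, -0.156]
ft_force: [-3.9, 8.9, 4.1]
grip_width: 0.221
t 12.35 pos [ 0.566  -0.1593  0.0526] F [-3.9  8.9  4.1] w 0.221 shift [ 2.2 -1.8  1.4] twist 0.043 tilt [-0.016  0.098 -0.995]
0.072 -0.0385 [(-234.1, 6), (-208.5, 9)]
0.072 -0.037 [(-233.6, 8), (-208.4, 9)]
0.075 -0.033 [(-234.4, 4), (-208.8, 9)]
0.075 -0.031 [(-207.5, 53)]
0.075 -0.029 [(-209.4, 55)]
t 12.5 pos [ 0.566  -0.1595  0.0525] F [-4.6  8.6  4.6] w 0.222 shift [ 2.2 -1.6  1.4] twist 0.042 tilt [-0.016  0.098 -0.995]
172 [145, 144, 146, 145, 145, 145, 145, 146, 146, 145, 133, 116, 94, 55, 32, 28, 46, 115, 146, 147, 146, 146, 146, 146, 146, 146, 146, 146, 146, 146]
175 [144, 144, 145, 144, 145, 144, 145, 145, 146, 145, 109, 61, 60, 61, 61, 50, 55, 117, 146, 147, 145, 146, 146, 147, 146, 146, 146, 146, 146, 146]
178 [148, 149, 149, 148, 149, 149, 149, 149, 150, 149, 112, 63, 59, 60, 59, 50, 65, 123, 149, 151, 150, 150, 150, 150, 150, 150, 150, 151, 149, 150]
182 [146, 146, 146, 147, 147, 146, 146, 147, 148, 133, 94, 61, 59, 61, 59, 48, 72, 126, 147, 148, 148, 148, 149, 149, 148, 149, 148, 149, 148, 148]
184 [148, 148, 148, 149, 148, 149, 149, 148, 148, 134, 96, 62, 60, 60, 59, 51, 92, 135, 149, 149, 149, 149, 149, 149, 150, 150, 149, 150, 150, 150]
old
172 [145, 144, 145, 145, 145, 146, 145, 110, 48, 21, 25, 46, 93, 115, 116, 123, 139, 145, 146, 146, 146, 146, 146, 146, 146, 146, 146, 146, 146, 146]
178 [148, 149, 149, 149, 149, 149, 149, 111, 43, 20, 39, 55, 61, 59, 61, 91, 133, 150, 151, 150, 150, 149, 150, 149, 149, 150, 150, 149, 149, 150]
182 [147, 147, 146, 146, 147, 148, 146, 107, 35, 20, 44, 58, 60, 60, 62, 96, 134, 148, 148, 148, 148, 148, 149, 149, 148, 148, 148, 148, 148, 149]
```

Edge positions put the pointer about 1.1 to 1.3 mm past the line, after being 2 mm short. I ease back slightly.

```bash
python3 -m inch '[[-1,0,-2.5,0,0]]' 40
python3 - <<'E'
from cloud import *
b=r2w(-.01,-.205);tool(None,[*b,.051])
w=get('wrist');w=get('wrist');tool(None,[*b,.051])
g=w['color'].mean(2)
for v in (170,172,175,178,182): print(v,g[v,240:270].astype(int).tolist())
E
```

```text
time: 12.62
position: [0.5658, -0.1579, 0.0526]
tool_rot: [0.175, -3.119, -0.163]
ft_force: [-2.3, 8.6, 2.6]
grip_width: 0.216
t 12.62 pos [ 0.5658 -0.1579  0.0526] F [-2.3  8.6  2.6] w 0.216 shift [ 2.1 -3.2  1.3] twist 0.045 tilt [-0.019  0.103 -0.994]
t 12.72 pos [ 0.5658 -0.1577  0.0526] F [-4.3  8.1  4.2] w 0.219 shift [ 2.2 -3.4  1.3] twist 0.045 tilt [-0.019  0.104 -0.994]
170 [118, 118, 118, 119, 118, 118, 114, 111, 111, 104, 71, 24, 15, 24, 68, 101, 107, 103, 102, 102, 102, 103, 102, 103, 104, 99, 96, 95, 96, 95]
172 [145, 145, 145, 145, 145, 146, 146, 145, 146, 146, 106, 40, 28, 36, 79, 117, 139, 146, 146, 145, 146, 145, 145, 146, 146, 146, 145, 145, 146, 147]
175 [144, 145, 145, 145, 144, 145, 146, 146, 146, 130, 89, 58, 60, 60, 62, 89, 130, 146, 146, 146, 146, 146, 146, 147, 146, 146, 146, 146, 147, 147]
178 [149, 149, 148, 148, 149, 149, 149, 150, 150, 134, 94, 59, 61, 59, 62, 97, 136, 149, 150, 150, 150, 150, 150, 150, 150, 150, 150, 150, 149, 150]
182 [146, 147, 146, 147, 147, 147, 147, 148, 147, 120, 77, 60, 60, 59, 63, 104, 138, 148, 148, 148, 148, 148, 148, 148, 149, 149, 148, 148, 148, 148]
```

The pointer (252.6) now covers the line (252.2) to within 0.3 mm. I check the drift while holding and the lid and bystanders, then hand in.

```bash
python3 - <<'E'
from cloud import *
b=r2w(-.01,-.205)
s=get('scene')
for i in range(12): w=get('wrist')
tool(None,[*b,.051])
g=w['color'].mean(2)
for v in (170,175,178): print(v,g[v,245:262].astype(int).tolist())
P,ok=cloud(w);Q=(P[...,:2]-O)@Rr
c=ok&(abs(Q[...,0]+.01)<.04)&(Q[...,1]>-.09)&(Q[...,1]<.02)&(P[...,2]>.122)&(P[...,2]<.134)
print('bar',c.sum(),np.percentile(Q[c],[2,50,98],axis=0) if c.any() else '')
a=dict(np.load('a.npz'))
for n,(y0,y1,x0,x1) in dict(bottle=(180,210,133,165),dishes=(250,296,160,212),carton=(136,196,318,392)).items():
    print(n,np.median(abs(a['color'][y0:y1,x0:x1].astype(int)-s['color'][y0:y1,x0:x1])), np.nanmedian(abs(a['range_z']-s['range_z'])[y0:y1,x0:x1]))
E
```

```text
t 13.38 pos [ 0.5658 -0.1577  0.0526] F [-3.4  8.3  3.4] w 0.223 shift [ 2.2 -3.4  1.3] twist 0.045 tilt [-0.019  0.104 -0.994]
170 [118, 114, 110, 111, 105, 71, 24, 15, 24, 68, 100, 110, 107, 103, 103, 102, 103]
175 [145, 145, 146, 146, 130, 89, 59, 60, 60, 62, 89, 130, 146, 147, 146, 146, 146]
178 [149, 149, 149, 150, 134, 93, 59, 60, 60, 63, 97, 136, 150, 150, 149, 149, 150]
bar 0 
bottle 37.0 0.22955528
dishes 19.0 0.0013375878
carton 17.0 0.0016092658
```

```bash
python3 - <<'E'
from cloud import *
b=dict(np.load('b.npz'));s=get('side')
P,ok=cloud(s)
print('bottle dz',np.median(abs(b['range_z']-s['range_z'])[155:190,310:328]))
Q=(P[...,:2]-O)@Rr
c=ok&(abs(Q[...,0]+.01)<.03)&(abs(Q[...,1])<.1)&(P[...,2]>.102)&(P[...,2]<.111)&(s['color'].max(2)<100)
print('lid y range',np.percentile(Q[c][:,1],[5,50,95]) if c.any() else '')
c=ok&(abs(Q[...,0]+.01)<.03)&(Q[...,1]>-.09)&(Q[...,1]<.06)&(P[...,2]>.118)&(P[...,2]<.134)
print('bar',c.sum(),np.percentile(Q[c],[2,50,98],axis=0) if c.any() else '')
print(ctrl.close_job())
E
```

```text
bottle dz 0.0016742051
lid y range [-0.08527548 -0.02917129  0.08435226]
bar 138 [[-0.03230181 -0.06225271]
 [-0.01192853 -0.05206018]
 [ 0.01075162 -0.04894562]]
the job is handed in; nothing more can be done
None
```

I closed the lid fully, then pulled the shutter out to the line. I handed the job in at about 13.5 s with the gripper still holding the knob at 40 N.

- **Lid:** I slid it by its bar until it met the stop with about 11 N. The bar's centre then measured y ≈ -55 mm in the reader's frame, which is home. The last side view agreed (-52 to -55 mm). The shutter stayed shut until then.
- **Shutter:** it first stopped about 2 mm short. The next nudge took it about 1.1–1.3 mm past the line, so I eased it back. The last wrist view shows the pointer on the line to within about 0.3 mm. It did not move over 0.6 s of holding, with a spring load of about 8–9 N.
- **Bystanders:** the range readings for the bottle (side view), the dishes and the carton matched the first pictures to within 2 mm. The scene view of the bottle was blocked by the arm.
- **What disagreed:**
  - **Tool height:** the reported height was about 34 mm below where the camera showed the fingertips. My first grip on the lid bar closed on air above it, and I corrected later heights from the camera.
  - **Tool tilt:** the tool tilted about 0.1 rad under the spring load.
  - **Lid edges:** the lid-edge mask in the last side view was not usable, so I relied on the bar.

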